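# Zero the sample grinder and open it three clicks

## Robot

A 6-joint arm with a two-finger parallel gripper is mounted at the origin on a cart in front of the work surface, level with it; the furniture and walls round the work are solid. World frame = base frame: x ahead of the robot, y to its left, z up, the work surface at z = 0. Lengths are in m, angles in rad, forces in N, time in s.
With the tool pointing down it reaches from about 0.15 to 0.775 m from the base axis. Payload 6.1 kg.
Tool frame: the origin (TCP) lies between the finger pads; the fingertips stand 8 mm ahead of it and the grasp point (between the pads) lies 11 mm behind it; z points along the fingers, y is the direction in which the jaws open and shut (so a half turn about z gives the same grasp; the last joint's range is limited). The gripper opens to 85 mm and grips with 20 to 120 N. Pads are 22 mm wide; open, the fingers measure 114 mm over their backs; the gripper's body (76 mm by 85 mm) begins 54 mm behind the grasp point. The pads swing forward as they close: fully open they stand 13 mm farther back than shut.
Start: joints at [1.198, 0.126, -0.04, 1.405, 0, 1.571], TCP at [0.191, 0.489, 0.239] pointing down, gripper open.
Joint ranges: [-2.72, 2.72], [-0.95, 1.95], [-1.27, 1.35], [-1.78, 2.02], [-1.46, 1.47], [-3.14, 3.14]. Speed limits (rad/s): [2.39, 2.39, 3.01, 3.14, 3.14, 3.14].

## Interface

Orientations are given as a unit quaternion [w, x, y, z].
In Python, from station import ctrl gives the robot as it stands. The module is installed in compiled form; this text tells all that it offers.
- The arm moves only by the tool servo_tool, never from a script. Its argument "moves" is one flat list of numbers, 6 for each row, row after row: the shift along the world's x, y, z in m, then the turn, a rotation vector about the world's x, y, z in rad. In form: [dx, dy, dz, wx, wy, wz, dx, dy, dz, wx, wy, wz, ...]. A call has 1 to 5 rows; each row is the pose to reach, as a shift and turn from the pose commanded when the call began; what a row does not reach only later rows make up. A row lasts 1/10 s, in which the tool goes at most 50 mm and 8.59 degrees, less where a joint would pass 70% of its speed; a pose out of reach is approached as far as the arm can. A call with a gripper value outside its range is refused whole. "hand" is the opening, from 0 (shut) to 1 (fully open), set as the call begins (left out, the last holds). The fingers move at their own pace and stop on an object; "newtons" is the grip in N (left out, the last holds). Time passes only in rows, so rows that repeat a pose let the fingers close. It gives the time, the measured TCP pose, the force and the opening at its end, in the units of the state.
- ctrl.sense(): the state, without advancing time (a new reading comes with each control period).
- ctrl.grab_frame(name): name is "scene" or "top" or "wrist"; returns the picture (480x640x3 uint8, red, green, blue); there is no depth.
- ctrl.camera_params(name): a dict with "camera_matrix" (3x3 intrinsics, pixels), "pose" (4x4, takes a point from camera to world coordinates); the wrist camera has in their place "T_tool_cam" (4x4, takes a point from camera to tool coordinates, whose origin is the TCP and whose axes are the flange's). Camera axes: x right, y up, looking along -z (the intrinsics and any distortion apply to the point x, -y, -z); pixel columns grow to the right and rows downward; lengths in m; the calibration is good to about 2 mm. A picture is of the moment at which its call begins: read the wrist's pose just before it. camera_params takes no time and is no camera call.
- ctrl.job_done(): hands the job in, once; it reports no verdict.
The state is a dict: "clock": time; "joint_pos": joint angles; "qd": joint speeds; "effort": joint torques, N m; "tool_pos": TCP position; "ee_rot": TCP orientation; "force": force on the tool from outside, world axes, zero at the start; "moment": the same for the moment, N m; "grip_width": finger opening in m.
Only numpy, scipy, OpenCV 4.12 (cv2) and the standard library are available. Lean on these libraries where they do the work, as an engineer would, in place of code of your own. Each camera call takes 0.05 s, during which the arm holds its last target.

## Task

The grind adjuster on top of the blue sample grinder carries no marks, so set it by feel: push its lever with the red upright grip clockwise (seen from above) until it meets the end stop, then turn it back anticlockwise by exactly three clicks and leave it resting in that click. Leave the tin standing undisturbed under the spout.

Things in the scene. Friction and masses are not known exactly. Their poses are not given: they have to be found in the camera images.
- grinder: Blue rounded bench coffee grinder, no hopper, 150 x 160 mm housing, fixed to the desk. Origin on the desk directly under the vertical axis of the adjuster; local x points away from the spout (spout and tin are on the -x side), y left, z up. The housing's top is 125 mm above the desk, the dark fixed ring on it reaches 134 mm.
- collar_top (a point): Point on the adjuster's vertical axis, at the top of the turning aluminium collar (100 mm across), 161 mm above the desk: the highest part there apart from the red grip.
- stop_pin (a point): Top of the small steel pin (9 mm thick) that marks the clockwise end stop: 146 mm above the desk, 57 mm from the adjuster's axis; a like pin stands at the other end of the travel. The lever bar comes to rest beside it.
- lever_grip (a point): Middle of the red upright grip on the lever's end: a vertical cylinder 16 mm in diameter, from 152 to 194 mm above the desk (this point at 173 mm), 64 mm from the adjuster's axis. The steel lever bar under it is 16 mm wide, its top at 148 mm, and ends 75 mm from the axis. The grip can be pushed sideways from either side.
- adjuster (a joint): Adjuster angle, rad: 0 at the clockwise end stop, growing anticlockwise seen from above. Clicks every 30 degrees (0.524 rad), 0 being on the stop, up to the far stop at 3.665. A sprung detent pulls the lever into the nearest click (it may start poised midway); pushing it on takes about 5 N at the grip. At angle q the lever points 75 degrees + q anticlockwise from the grinder's local x axis.
- catch_tin: Loose bright round tin, 65 mm in diameter, 52 mm high, standing on the foot plate under the spout. Origin at the centre of its underside.

How it is judged:
By the outcome, as a careful person would: the job done as asked, in the order asked, and still so for the second after the job is handed in, with the robot touching nothing.
It also fails if it takes over 61 s, if anything falls off the work surface, if the arm or the gripper's body presses on something with over 40 N, if the wrist force passes 120 N, or if a joint passes its speed limit or range.

## Working session

There is one attempt and no reset: what is moved stays moved. The work goes in short steps, Python scripts to look and compute and a tool call to move; the robot and the scene stay as the last step left them, time stands still between calls to the robot, and variables do not carry over. Pictures are saved under pics/ and viewed, and the job is handed in when it is done.

Besides the shell and the picture viewer there is one more tool, called after "Emit:" by a JSON object that holds its "name" and its "arguments". servo_tool: Moves the arm, as the interface text tells. Its arguments: {"type":"object","properties":{"moves":{"type":"array"},"hand":{"type":"number"},"newtons":{"type":"number"}},"required":["moves"]}

```bash
mkdir -p pics
python3 - <<'E'
from station import ctrl
import cv2,numpy as np
print(ctrl.sense())
for n in("scene","top","wrist"):
    cv2.imwrite(f"pics/{n}0.png",ctrl.grab_frame(n)[:,:,::-1])
    print(n,ctrl.camera_params(n))
E
```

```text
{'clock': 0.0, 'joint_pos': array([ 1.19799028e+00,  1.26363197e-01, -4.05826927e-02,  1.40542432e+00,
       -4.50910299e-07,  1.57077153e+00]), 'qd': array([ 0.00013732,  0.00057438,  0.000369  , -0.00087168,  0.00093592,
       -0.00079432]), 'effort': array([-4.83566728e-04, -4.35918689e+01,  3.52921915e+01,  1.73413736e-02,
       -5.31979811e-05, -3.22103496e-06]), 'tool_pos': array([0.19107647, 0.48856772, 0.23854888]), 'ee_rot': array([-1.45628240e-04,  1.85313194e-01,  9.82679195e-01, -7.73349053e-04]), 'force': array([-0.37683345,  0.38573039,  0.23817739]), 'moment': array([-0.06887301,  0.04801771, -0.05278045]), 'grip_width': 0.08522881263812608}
scene {'camera_matrix': array([[542.84860045,   0.        , 314.01580315],
       [  0.        , 542.84860045, 238.4222055 ],
       [  0.        ,   0.        ,   1.        ]]), 'pose': array([[-0.56363211,  0.45778709, -0.68756805, -0.05850038],
       [-0.82573495, -0.33434932,  0.45428221,  0.38109071],
       [-0.02192338,  0.82379701,  0.56646082,  0.6114183 ],
       [ 0.        ,  0.        ,  0.        ,  1.        ]])}
[... 266 characters left out ...]
,  0.02070257, -0.02908192, -0.00773615],
       [-0.02709704,  0.09043585,  0.99553358,  0.95884276],
       [ 0.        ,  0.        ,  0.        ,  1.        ]])}
wrist {'camera_matrix': array([[413.71846712,   0.        , 322.57157256],
       [  0.        , 413.71846712, 238.32217029],
       [  0.        ,   0.        ,   1.        ]]), 'T_tool_cam': array([[ 3.47596308e-04,  9.51268180e-01,  3.08364603e-01,
         7.89080709e-02],
       [ 9.99999936e-01, -3.04108974e-04, -1.89084917e-04,
         2.99938578e-04],
       [-8.60940226e-05,  3.08364649e-01, -9.51268225e-01,
        -1.32769203e-01],
       [ 0.00000000e+00,  0.00000000e+00,  0.00000000e+00,
         1.00000000e+00]])}
```

View pics/scene0.png

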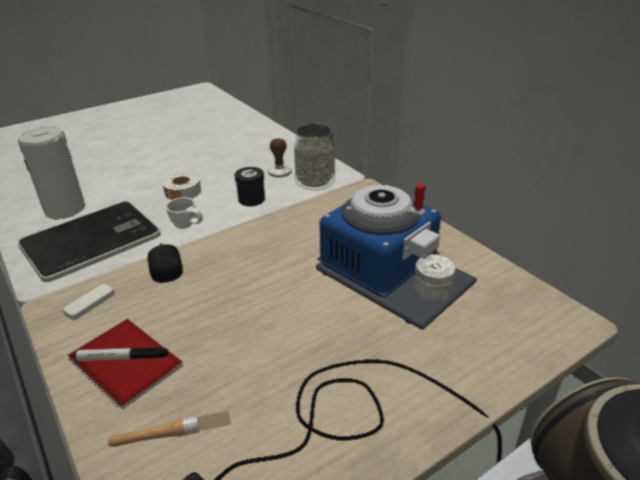

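View pics/top0.png

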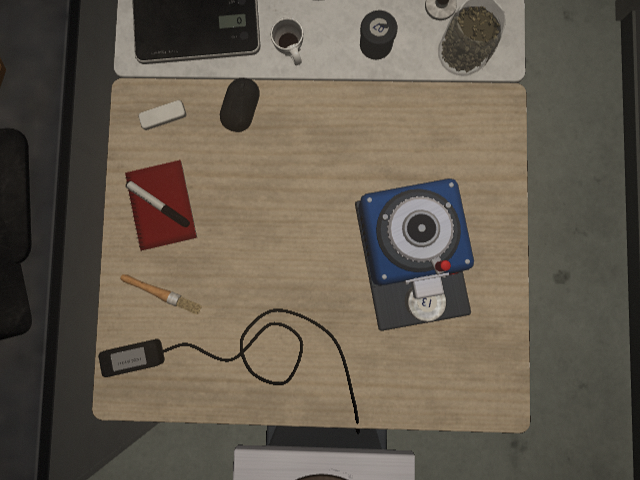

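The scene view has the grinder at about (380,240) with the red grip at (420,195). In the top view the collar centre is near (421,228), the grip at (445,266) and the tin at (427,305). I'll enlarge that area next.

```bash
cat > h.py <<'E'
import numpy as np
from station import ctrl
P={n:ctrl.camera_params(n) for n in("scene","top","wrist")}
def ray(n,u,v):
    K=P[n]["camera_matrix"];T=P[n]["pose"]
    d=np.array([(u-K[0,2])/K[0,0],-(v-K[1,2])/K[1,1],-1]);return T[:3,3],T[:3,:3]@d
def atz(n,u,v,z):
    o,d=ray(n,u,v);return o+d*(z-o[2])/d[2]
def proj(n,p):
    K=P[n]["camera_matrix"];T=P[n]["pose"];c=T[:3,:3].T@(np.array(p)-T[:3,3])
    return K[0,2]+K[0,0]*c[0]/-c[2],K[1,2]-K[1,1]*c[1]/-c[2]
E
python3 - <<'E'
import cv2
a=cv2.imread("pics/top0.png");cv2.imwrite("pics/topc.png",cv2.resize(a[170:340,345:485],None,fx=4.2,fy=3.5*1.0,interpolation=cv2.INTER_CUBIC) if 0 else cv2.resize(a[170:320,345:495],None,fx=4,fy=4,interpolation=cv2.INTER_CUBIC))
a=cv2.imread("pics/scene0.png");cv2.imwrite("pics/scc.png",cv2.resize(a[170:320,310:490],None,fx=4,fy=4,interpolation=cv2.INTER_CUBIC))
E
```

```text
(no output)
```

View pics/topc.png

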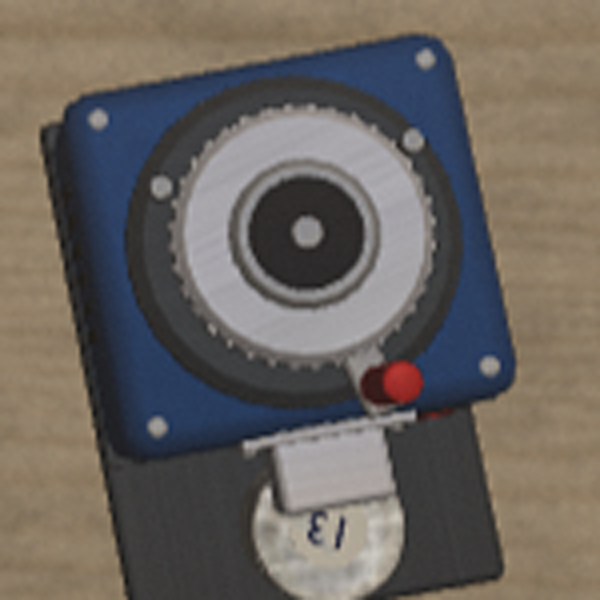

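View pics/scc.png

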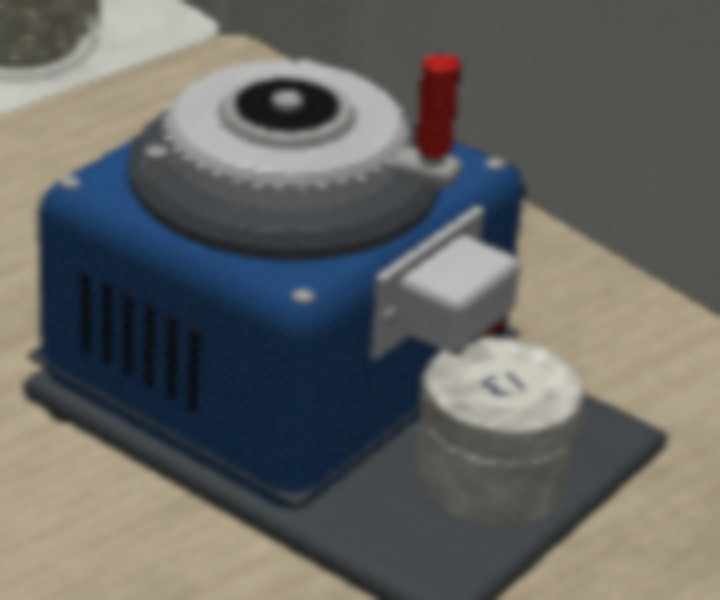

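Run:
```python
from h import *
from scipy.optimize import least_squares
tc=lambda x,y:(345+x/4-.375,170+y/4-.375)
sc=lambda x,y:(310+x/4-.375,170+y/4-.375)
pin1=atz("top",*tc(162,187),.146);pin2=atz("top",*tc(413,140),.146)
ax=atz("top",*tc(307,232),.161)
gt=atz("top",*tc(403,380),.194)
print("pins",pin1,pin2,"ax",ax,"grip",gt)
print("scene ax",atz("scene",*sc(288,99),.161),"grip top",atz("scene",*sc(441,63),.194),"pin1",atz("scene",*sc(156,149),.146))
for n,p in(("p1",pin1),("p2",pin2),("g",gt)):
    d=(p-ax)[:2];print(n,np.linalg.norm(d),np.degrees(np.arctan2(d[1],d[0])))
# bolts housing top
for b in((98,119),(426,59),(490,366),(157,427)):print(atz("top",*tc(*b),.125))
s=ctrl.sense();from scipy.spatial.transform import Rotation as R
print(R.from_quat(s['ee_rot'],scalar_first=True).as_matrix())
```

```text
pins [ 0.54939039 -0.08757767  0.146     ] [ 0.56950702 -0.1836102   0.146     ] ax [ 0.53137125 -0.14073865  0.161     ] grip [ 0.47495194 -0.16976173  0.194     ]
scene ax [ 0.52835576 -0.14276605  0.161     ] grip top [ 0.47144468 -0.1706416   0.194     ] pin1 [ 0.54856466 -0.09003179  0.146     ]
p1 0.05613180605426332 71.27569076134272
p2 0.05737862067339908 -48.3457632180661
g 0.0634466472763447 -152.7779146270812
[ 0.57888527 -0.06402178  0.125     ]
[ 0.60533173 -0.19323165  0.125     ]
[ 0.4842706 -0.2181269  0.125    ]
[ 0.45755896 -0.08880069  0.125     ]
[[-9.31302518e-01  3.64246477e-01 -3.51834969e-04]
 [ 3.64246640e-01  9.31301878e-01 -1.09449574e-03]
 [-7.10016489e-05 -1.14746134e-03 -9.99999339e-01]]
```

Emit:
{"name": "servo_tool", "arguments": {"moves": [0.0176, -0.0412, 0.008, 0, 0, 0.053, 0.0352, -0.0824, 0.016, 0, 0, 0.106, 0.0528, -0.1236, 0.024, 0, 0, 0.159, 0.0704, -0.1648, 0.024, 0, 0, 0.212, 0.088, -0.206, 0.024, 0, 0, 0.265], "hand": 0.4}}

```text
clock: 0.65
tool_pos: [0.2795, 0.2814, 0.2634]
ee_rot: [0.0, 0.052, 0.999, 0.0]
force: [0.6, 0.3, 0.1]
grip_width: 0.0343
```

```bash
python3 -c "
from station import ctrl
s=ctrl.sense();print(s)"
```

```text
{'clock': 0.65, 'joint_pos': array([ 7.88927031e-01, -1.15504749e-01, -2.29739119e-01,  1.45603331e+00,
       -1.52783338e-04,  8.93706175e-01]), 'qd': array([-1.00908257, -0.3475073 , -0.31730253,  0.03375391, -0.0025681 ,
       -1.52146365]), 'effort': array([  7.87424505, -26.96237683,  35.74533463,   0.44346392,
         0.16245165,   1.65437635]), 'tool_pos': array([0.27946144, 0.28137846, 0.2633891 ]), 'ee_rot': array([2.33118751e-04, 5.23656283e-02, 9.98627941e-01, 1.46145493e-04]), 'force': array([0.63240857, 0.33467034, 0.10784724]), 'moment': array([ 0.03682746, -0.06374387, -0.0304178 ]), 'grip_width': 0.03429353543045459}
```

Emit:
{"name": "servo_tool", "arguments": {"moves": [0.0176, -0.0412, 0, 0, 0, 0.053, 0.0352, -0.0824, 0, 0, 0, 0.106, 0.0528, -0.1236, 0, 0, 0, 0.159, 0.0704, -0.1648, 0, 0, 0, 0.212, 0.088, -0.206, 0, 0, 0, 0.265]}}

```text
clock: 1.15
tool_pos: [0.3674, 0.0751, 0.2633]
ee_rot: [0.0, -0.08, 0.997, 0.0]
force: [1.6, 0.6, -0.6]
grip_width: 0.0342
```

Emit:
{"name": "servo_tool", "arguments": {"moves": [0.0176, -0.0412, 0, 0, 0, 0.063, 0.0352, -0.0824, 0, 0, 0, 0.126, 0.0528, -0.1236, 0, 0, 0, 0.189, 0.0704, -0.1648, 0, 0, 0, 0.252, 0.088, -0.206, 0, 0, 0, 0.315]}}

```text
clock: 1.65
tool_pos: [0.4554, -0.1311, 0.2632]
ee_rot: [0.0, -0.235, 0.972, 0.0]
force: [1.2, 0.1, 0.6]
grip_width: 0.034
```

Emit:
{"name": "servo_tool", "arguments": {"moves": [0.018, -0.041, 0, 0, 0, 0, 0.018, -0.041, 0, 0, 0, 0, 0.018, -0.041, 0, 0, 0, 0]}}

```text
clock: 1.95
tool_pos: [0.473, -0.1708, 0.2624]
ee_rot: [-0.001, -0.233, 0.973, 0.001]
force: [-0.7, 0.5, -0.1]
grip_width: 0.0344
```

Run:
```python
from h import *
import cv2
s=ctrl.sense();print(s['tool_pos'],s['ee_rot'],s['joint_pos'],s['force'],s['grip_width'])
w=ctrl.grab_frame("wrist");t=ctrl.grab_frame("top")
cv2.imwrite("pics/w1.png",w[:,:,::-1])
cv2.imwrite("pics/t1.png",cv2.resize(t[170:320,345:495,::-1],None,fx=4,fy=4,interpolation=cv2.INTER_CUBIC))
from scipy.spatial.transform import Rotation as R
T=P["wrist"]["T_tool_cam"];K=P["wrist"]["camera_matrix"]
Rt=R.from_quat(s['ee_rot'],scalar_first=True).as_matrix()
np.savez("w1.npz",R=Rt@T[:3,:3],t=s['tool_pos']+Rt@T[:3,3],K=K)
```

```text
[ 0.47302502 -0.17083979  0.26243692] [-7.76458033e-04 -2.32888931e-01  9.72502820e-01  6.38768409e-04] [-3.46708361e-01  8.69536572e-02 -3.27110732e-02  1.45313105e+00
  2.14066384e-04 -8.16803306e-01] [-0.71662137  0.45396972 -0.10806526] 0.03443629271592567
```

View pics/w1.png

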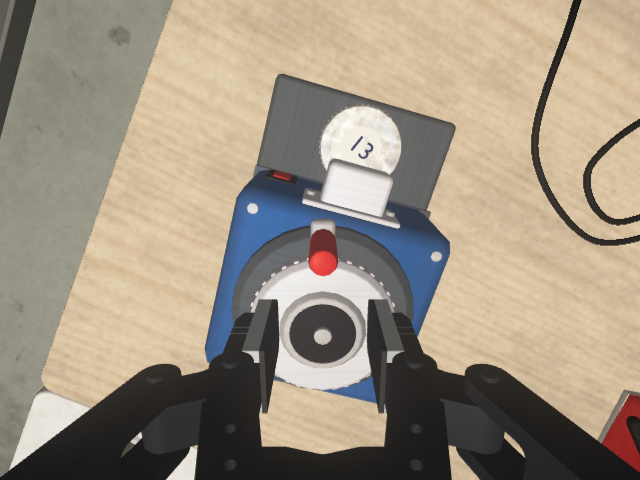

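The grip top (322,263) and the axis (322,336) both line up with the midline between the jaws.

Run:
```python
import numpy as np
d=np.load("w1.npz");K=d['K']
for u,v,z in((322,263,.194),(322,336,.161)):
    r=d['R']@np.array([(u-K[0,2])/K[0,0],-(v-K[1,2])/K[1,1],-1]);print(d['t']+r*(z-d['t'][2])/r[2])
```

```text
[ 0.47300907 -0.17093807  0.194     ]
[ 0.52940906 -0.14226912  0.161     ]
```

Emit:
{"name": "servo_tool", "arguments": {"moves": [0, 0, -0.03, 0, 0, 0, 0, 0, -0.055, 0, 0, 0, 0, 0, -0.075, 0, 0, 0, 0, 0, -0.09, 0, 0, 0, 0, 0, -0.09, 0, 0, 0]}}

```text
clock: 2.55
tool_pos: [0.4717, -0.1683, 0.1717]
ee_rot: [-0.001, -0.235, 0.972, 0.001]
force: [-0.1, 0.5, -0.3]
grip_width: 0.0343
```

Emit:
{"name": "servo_tool", "arguments": {"moves": [0, 0, 0, 0, 0, 0, 0, 0, 0, 0, 0, 0], "hand": 0.28, "newtons": 20}}

```text
clock: 2.75
tool_pos: [0.4737, -0.1697, 0.1747]
ee_rot: [0.001, -0.234, 0.972, -0.001]
force: [-0.3, -0.5, 0.4]
grip_width: 0.0238
```

```bash
cat > snap.py <<'E'
import sys,cv2
from h import *
s=ctrl.sense();print(s['clock'],s['tool_pos'],s['force'],s['moment'],s['grip_width'])
i=sys.argv[1]
if len(sys.argv)>2:
    t=ctrl.grab_frame("scene")[150:340,290:510,::-1];f=3.5
    cv2.imwrite(f"pics/s{i}.png",cv2.resize(t,None,fx=f,fy=3,interpolation=cv2.INTER_CUBIC))
else:
    cv2.imwrite(f"pics/w{i}.png",ctrl.grab_frame("wrist")[:,:,::-1])
E
python3 snap.py 2
python3 - <<'E'
import numpy as np
c=np.array([.530,-.1418])
for a in range(207,80,-10):
    p=c+.064*np.array([np.cos(np.radians(a)),np.sin(np.radians(a))]);print(a,p.round(4))
E
```

```text
2.75 [ 0.47368166 -0.16970013  0.17467818] [-0.30749372 -0.51668659  0.39850008] [ 0.0908142   0.02087543 -0.03388224] 0.023815812138710615
207 [ 0.473  -0.1709]
197 [ 0.4688 -0.1605]
187 [ 0.4665 -0.1496]
177 [ 0.4661 -0.1385]
167 [ 0.4676 -0.1274]
157 [ 0.4711 -0.1168]
147 [ 0.4763 -0.1069]
137 [ 0.4832 -0.0982]
127 [ 0.4915 -0.0907]
117 [ 0.5009 -0.0848]
107 [ 0.5113 -0.0806]
97 [ 0.5222 -0.0783]
87 [ 0.5333 -0.0779]
```

View pics/w2.png

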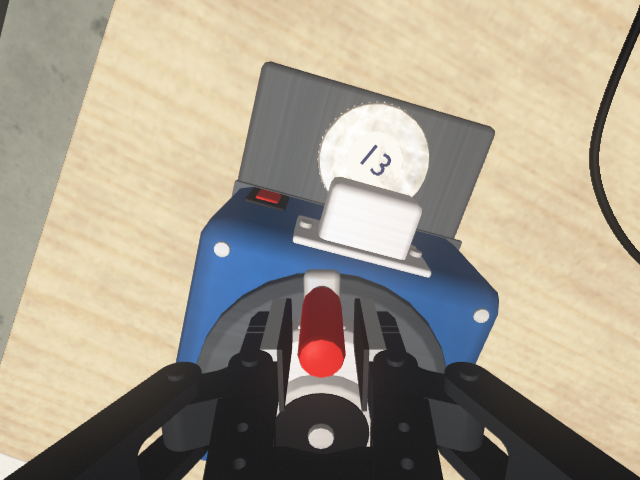

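The grip stands centred between the jaws at about (322,355). I'll sweep clockwise along the arc, 5° per row.

Run:
```python
import numpy as np
c=np.array([.530,-.1418])
f=lambda a:c+.064*np.array([np.cos(np.radians(a)),np.sin(np.radians(a))])
for a0 in (207,182,157,132,107):
    print(a0,[list((f(a0-5*k)-f(a0)).round(4))+[round(-.0873*k,3)] for k in range(1,6)])
```

```text
207 [[np.float64(-0.0023), np.float64(0.0051), -0.087], [np.float64(-0.0042), np.float64(0.0103), -0.175], [np.float64(-0.0056), np.float64(0.0157), -0.262], [np.float64(-0.0065), np.float64(0.0213), -0.349], [np.float64(-0.0069), np.float64(0.0268), -0.436]]
182 [[np.float64(0.0), np.float64(0.0056), -0.087], [np.float64(0.0006), np.float64(0.0111), -0.175], [np.float64(0.0016), np.float64(0.0166), -0.262], [np.float64(0.0031), np.float64(0.022), -0.349], [np.float64(0.005), np.float64(0.0272), -0.436]]
157 [[np.float64(0.0024), np.float64(0.005), -0.087], [np.float64(0.0052), np.float64(0.0099), -0.175], [np.float64(0.0085), np.float64(0.0144), -0.262], [np.float64(0.0121), np.float64(0.0186), -0.349], [np.float64(0.0161), np.float64(0.0226), -0.436]]
132 [[np.float64(0.0043), np.float64(0.0036), -0.087], [np.float64(0.0089), np.float64(0.0067), -0.175], [np.float64(0.0138), np.float64(0.0095), -0.262], [np.float64(0.0188), np.float64(0.0118), -0.349], [np.float64(0.0241), np.float64(0.0136), -0.436]]
107 [[np.float64(0.0054), np.float64(0.0014), -0.087], [np.float64(0.0109), np.float64(0.0023), -0.175], [np.float64(0.0165), np.float64(0.0028), -0.262], [np.float64(0.0221), np.float64(0.0027), -0.349], [np.float64(0.0276), np.float64(0.0022), -0.436]]
```

Emit:
{"name": "servo_tool", "arguments": {"moves": [-0.0023, 0.0051, 0, 0, 0, -0.087, -0.0042, 0.0103, 0, 0, 0, -0.175, -0.0056, 0.0157, 0, 0, 0, -0.262, -0.0065, 0.0213, 0, 0, 0, -0.349, -0.0069, 0.0268, 0, 0, 0, -0.436]}}

```text
clock: 3.3
tool_pos: [0.4668, -0.1433, 0.1744]
ee_rot: [0.001, -0.016, 1.0, -0.0]
force: [0.3, 0.0, 0.1]
grip_width: 0.0239
```

Emit:
{"name": "servo_tool", "arguments": {"moves": [0, 0.0056, 0, 0, 0, -0.087, 0.0006, 0.0111, 0, 0, 0, -0.175, 0.0016, 0.0166, 0, 0, 0, -0.262, 0.0031, 0.022, 0, 0, 0, -0.349, 0.005, 0.0272, 0, 0, 0, -0.436]}}

```text
clock: 3.8
tool_pos: [0.4718, -0.1163, 0.1743]
ee_rot: [0.001, 0.2, 0.98, -0.0]
force: [0.9, -0.6, 0.2]
grip_width: 0.0239
```

Emit:
{"name": "servo_tool", "arguments": {"moves": [0.0024, 0.005, 0, 0, 0, -0.087, 0.0052, 0.0099, 0, 0, 0, -0.175, 0.0085, 0.0144, 0, 0, 0, -0.262, 0.0121, 0.0186, 0, 0, 0, -0.349, 0.0161, 0.0226, 0, 0, 0, -0.436]}}

```text
clock: 4.3
tool_pos: [0.4875, -0.094, 0.1743]
ee_rot: [0.001, 0.408, 0.913, -0.001]
force: [-1.2, -2.8, 1.1]
grip_width: 0.0237
```

```bash
python3 snap.py 3
```

```text
4.3 [ 0.48754221 -0.09398365  0.17427554] [-1.19954807 -2.80197833  1.11124529] [-0.45984731  0.14671382  0.02266116] 0.02373801565485065
```

View pics/w3.png

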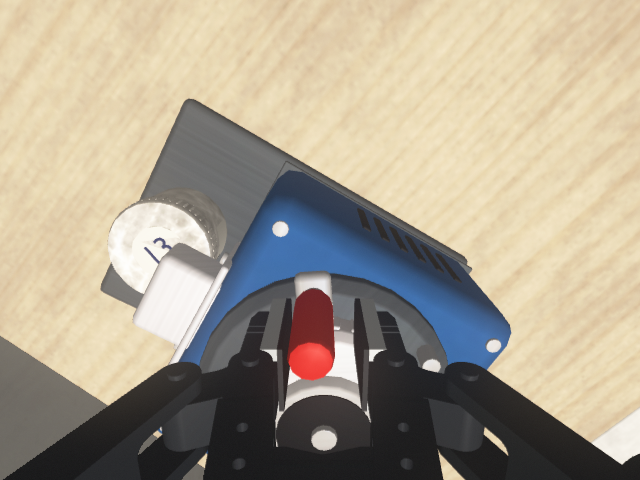

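The lever is following, pushed by the left jaw, and the stop pin is at (432,365) ahead of it. I'll keep going and slow down near the stop.

Emit:
{"name": "servo_tool", "arguments": {"moves": [0.0043, 0.0036, 0, 0, 0, -0.087, 0.0089, 0.0067, 0, 0, 0, -0.175, 0.0138, 0.0095, 0, 0, 0, -0.262, 0.0188, 0.0118, 0, 0, 0, -0.349, 0.0241, 0.0136, 0, 0, 0, -0.436]}}

```text
clock: 4.85
tool_pos: [0.5111, -0.0802, 0.174]
ee_rot: [0.0, 0.595, 0.804, -0.001]
force: [-3.7, -1.5, 3.0]
grip_width: 0.024
```

Emit:
{"name": "servo_tool", "arguments": {"moves": [0.0054, 0.0014, 0, 0, 0, -0.087, 0.0109, 0.0023, 0, 0, 0, -0.175, 0.0165, 0.0028, 0, 0, 0, -0.262]}}

```text
clock: 5.15
tool_pos: [0.5284, -0.077, 0.1741]
ee_rot: [0.0, 0.695, 0.719, 0.0]
force: [1.2, 0.1, 0.5]
grip_width: 0.0238
```

Emit:
{"name": "servo_tool", "arguments": {"moves": [0.0028, 0, 0, 0, 0, -0.044, 0.0056, 0, 0, 0, 0, -0.087]}}

```text
clock: 5.35
tool_pos: [0.5341, -0.0771, 0.174]
ee_rot: [0.0, 0.725, 0.689, 0.0]
force: [-0.0, -0.0, -0.8]
grip_width: 0.0237
```

```bash
python3 snap.py 4
```

```text
5.35 [ 0.5341332  -0.07707538  0.17402456] [-0.04072197 -0.0419523  -0.82029705] [-0.06535496 -0.03402855 -0.04395432] 0.023725830071009788
```

View pics/w4.png

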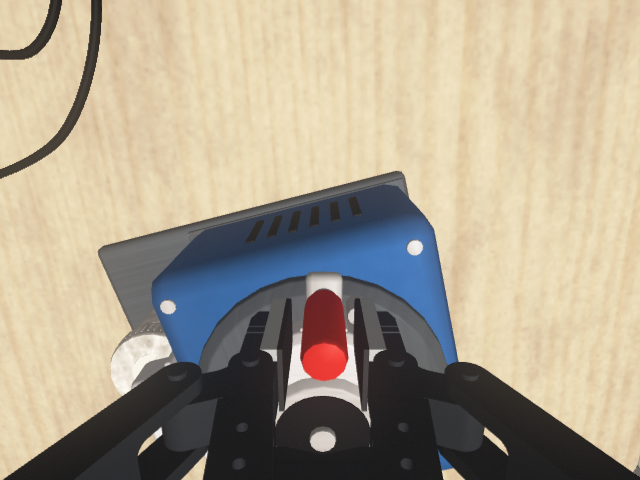

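The grip is centred between the jaws at (323,360), with the pin at (354,318) directly beside the bar. I'll push gently on to feel the stop.

Emit:
{"name": "servo_tool", "arguments": {"moves": [0.002, 0, 0, 0, 0, 0, 0.004, 0, 0, 0, 0, 0, 0.005, 0, 0, 0, 0, 0]}}

```text
clock: 5.7
tool_pos: [0.5386, -0.0771, 0.1735]
ee_rot: [0.0, 0.724, 0.69, -0.0]
force: [-3.2, 0.3, 2.7]
grip_width: 0.0241
```

Emit:
{"name": "servo_tool", "arguments": {"moves": [0.001, 0, 0, 0, 0, 0, 0.002, 0, 0, 0, 0, 0]}}

```text
clock: 5.9
tool_pos: [0.5388, -0.0771, 0.1734]
ee_rot: [-0.001, 0.724, 0.689, -0.001]
force: [-9.4, -0.9, 7.0]
grip_width: 0.0238
```

Emit:
{"name": "servo_tool", "arguments": {"moves": [0.001, 0, 0, 0, 0, 0, 0.0015, 0, 0, 0, 0, 0]}}

```text
clock: 6.1
tool_pos: [0.5389, -0.0771, 0.1734]
ee_rot: [-0.002, 0.724, 0.689, -0.002]
force: [-14.3, -0.0, 8.6]
grip_width: 0.0237
```

```bash
python3 snap.py 5
python3 - <<'E'
import numpy as np
from station import ctrl
c=np.array([.530,-.1418])
f=lambda a:c+.064*np.array([np.cos(np.radians(a)),np.sin(np.radians(a))])
s=ctrl.sense();
for a0 in (87,112,137,162):
    print(a0,f(a0),[list((f(a0+5*k)-f(a0)).round(4).tolist())+[round(.0873*k,3)] for k in range(1,6)])
E
```

```text
6.1 [ 0.53892561 -0.07707275  0.17336251] [-14.2692159   -0.01595482   8.59166262] [2.55160453e-03 2.85541125e+00 1.15870875e-02] 0.02367272789848917
87 [ 0.5333495  -0.07788771] [[-0.0056, 0.0, 0.087], [-0.0111, -0.0004, 0.175], [-0.0167, -0.0013, 0.262], [-0.0221, -0.0027, 0.349], [-0.0273, -0.0046, 0.436]]
112 [ 0.50602518 -0.08246023] [[-0.0051, -0.0023, 0.087], [-0.0099, -0.0051, 0.175], [-0.0145, -0.0082, 0.262], [-0.0188, -0.0118, 0.349], [-0.0228, -0.0157, 0.436]]
137 [ 0.48319336 -0.0981521 ] [[-0.0036, -0.0042, 0.087], [-0.0069, -0.0088, 0.175], [-0.0097, -0.0136, 0.262], [-0.0121, -0.0186, 0.349], [-0.0141, -0.0239, 0.436]]
162 [ 0.46913238 -0.12202291] [[-0.0015, -0.0054, 0.087], [-0.0025, -0.0109, 0.175], [-0.003, -0.0164, 0.262], [-0.0031, -0.022, 0.349], [-0.0027, -0.0276, 0.436]]
```

View pics/w5.png

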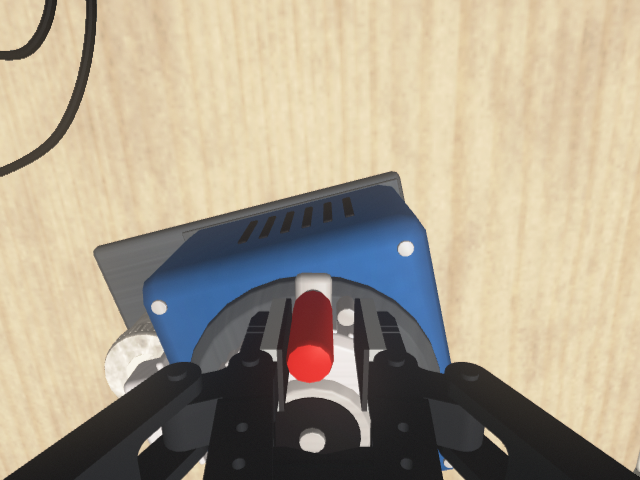

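The stop holds firm: 14 N with no advance. Now I'll turn back anticlockwise to a 177° world angle, which is q = 90°.

Emit:
{"name": "servo_tool", "arguments": {"moves": [-0.005, 0, 0, 0, 0, 0, -0.0085, 0, 0, 0, 0, 0, -0.0141, 0, 0, 0, 0, 0.087, -0.0196, -0.0004, 0, 0, 0, 0.175]}}

```text
clock: 6.55
tool_pos: [0.5236, -0.0777, 0.1733]
ee_rot: [0.001, 0.66, 0.751, 0.001]
force: [3.9, -1.4, -1.7]
grip_width: 0.0238
```

Emit:
{"name": "servo_tool", "arguments": {"moves": [-0.0056, -0.0009, 0, 0, 0, 0.087, -0.011, -0.0023, 0, 0, 0, 0.174, -0.0162, -0.0042, 0, 0, 0, 0.261]}}

```text
clock: 6.85
tool_pos: [0.5065, -0.0817, 0.1733]
ee_rot: [0.0, 0.557, 0.831, 0.0]
force: [-0.6, 0.3, 0.2]
grip_width: 0.0238
```

Emit:
{"name": "servo_tool", "arguments": {"moves": [-0.0051, -0.0023, 0, 0, 0, 0.087, -0.0099, -0.0051, 0, 0, 0, 0.175, -0.0145, -0.0082, 0, 0, 0, 0.262, -0.0188, -0.0118, 0, 0, 0, 0.349, -0.0228, -0.0157, 0, 0, 0, 0.436]}}

```text
clock: 7.35
tool_pos: [0.4839, -0.0972, 0.1733]
ee_rot: [0.001, 0.364, 0.931, 0.001]
force: [0.6, 0.4, -0.3]
grip_width: 0.0239
```

Emit:
{"name": "servo_tool", "arguments": {"moves": [-0.0036, -0.0042, 0, 0, 0, 0.087, -0.0069, -0.0088, 0, 0, 0, 0.175, -0.0097, -0.0136, 0, 0, 0, 0.262, -0.0121, -0.0186, 0, 0, 0, 0.349, -0.0141, -0.0239, 0, 0, 0, 0.436]}}

```text
clock: 7.85
tool_pos: [0.4699, -0.1208, 0.1734]
ee_rot: [0.001, 0.154, 0.988, 0.001]
force: [0.8, 2.0, -0.5]
grip_width: 0.0243
```

```bash
python3 snap.py 6
```

```text
7.85 [ 0.46991766 -0.12080702  0.17337201] [ 0.76276173  2.01796748 -0.48757686] [ 0.36489772 -0.21062716 -0.01757135] 0.024334025861190794
```

View pics/w6.png

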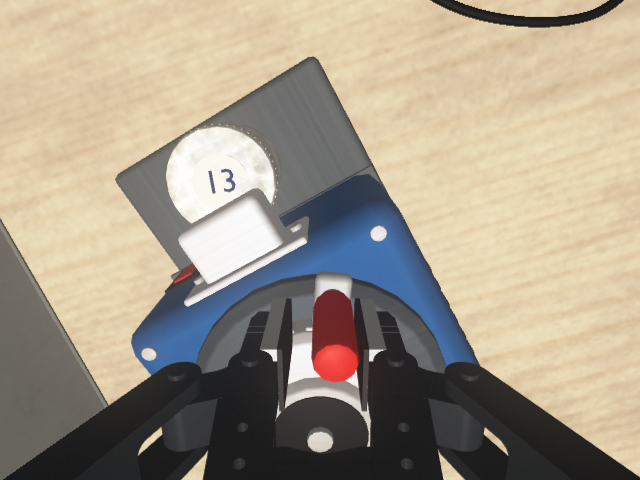

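The lever sits against the trailing jaw at about 158°, just short of the third click-over. I'll take the last 15°.

Emit:
{"name": "servo_tool", "arguments": {"moves": [-0.0008, -0.0027, 0, 0, 0, 0.044, -0.0015, -0.0054, 0, 0, 0, 0.087, -0.0021, -0.0082, 0, 0, 0, 0.131, -0.0025, -0.0109, 0, 0, 0, 0.175, -0.003, -0.0164, 0, 0, 0, 0.262]}}

```text
clock: 8.4
tool_pos: [0.4666, -0.1378, 0.1734]
ee_rot: [0.0, 0.025, 1.0, -0.0]
force: [0.3, 1.2, 0.0]
grip_width: 0.0238
```

Emit:
{"name": "servo_tool", "arguments": {"moves": [0, 0, 0, 0, 0, 0, 0, 0, 0, 0, 0, 0]}}

```text
clock: 8.6
tool_pos: [0.4665, -0.1377, 0.1733]
ee_rot: [0.0, 0.027, 1.0, -0.0]
force: [-0.7, -0.5, -0.2]
grip_width: 0.0242
```

```bash
python3 snap.py 7
```

```text
8.6 [ 0.46650844 -0.13765142  0.17330663] [-0.72480619 -0.48392575 -0.15652696] [ 0.04554938 -0.02423424 -0.01979227] 0.02416147777917102
```

View pics/w7.png

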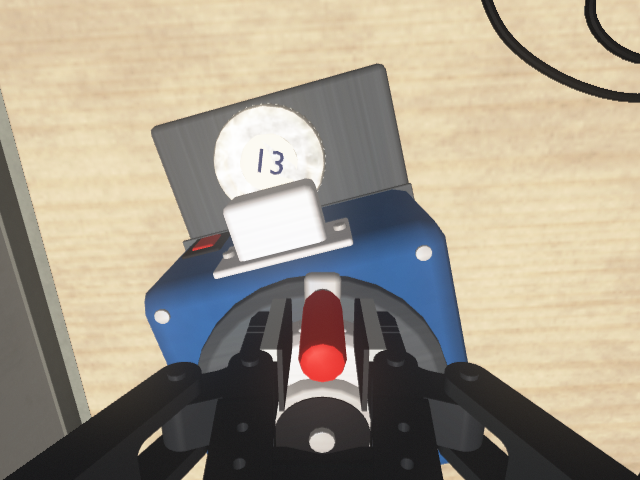

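The grip is free and centred at (322,360), and the force is near zero, so the lever is resting in its click. I'll lift straight up and check from the cameras.

Emit:
{"name": "servo_tool", "arguments": {"moves": [0, 0, 0.02, 0, 0, 0, 0, 0, 0.045, 0, 0, 0, 0, 0, 0.075, 0, 0, 0, 0, 0, 0.105, 0, 0, 0, 0, 0, 0.105, 0, 0, 0]}}

```text
clock: 9.15
tool_pos: [0.4679, -0.1378, 0.2824]
ee_rot: [0.003, 0.026, 1.0, -0.001]
force: [1.2, -0.7, 1.3]
grip_width: 0.0235
```

Emit:
{"name": "servo_tool", "arguments": {"moves": [-0.04, 0.02, 0, 0, 0, 0, -0.08, 0.04, 0, 0, 0, 0, -0.12, 0.06, 0, 0, 0, 0, -0.16, 0.08, 0, 0, 0, 0, -0.16, 0.08, 0, 0, 0, 0]}}

```text
clock: 9.65
tool_pos: [0.3024, -0.0561, 0.2784]
ee_rot: [0.0, 0.025, 1.0, 0.0]
force: [1.1, -0.4, -0.7]
grip_width: 0.024
```

Run:
```python
from h import *
import cv2
f=lambda t:cv2.resize(t[:,:,::-1],None,fx=4,fy=4,interpolation=cv2.INTER_CUBIC)
cv2.imwrite("pics/t8.png",f(ctrl.grab_frame("top")[170:320,345:495]))
cv2.imwrite("pics/s8.png",f(ctrl.grab_frame("scene")[170:320,310:490]))
```

```text
(no output)
```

View pics/t8.png

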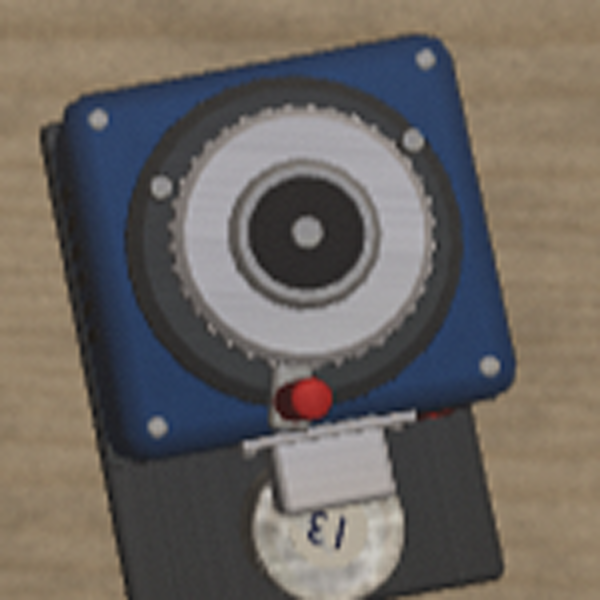

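View pics/s8.png

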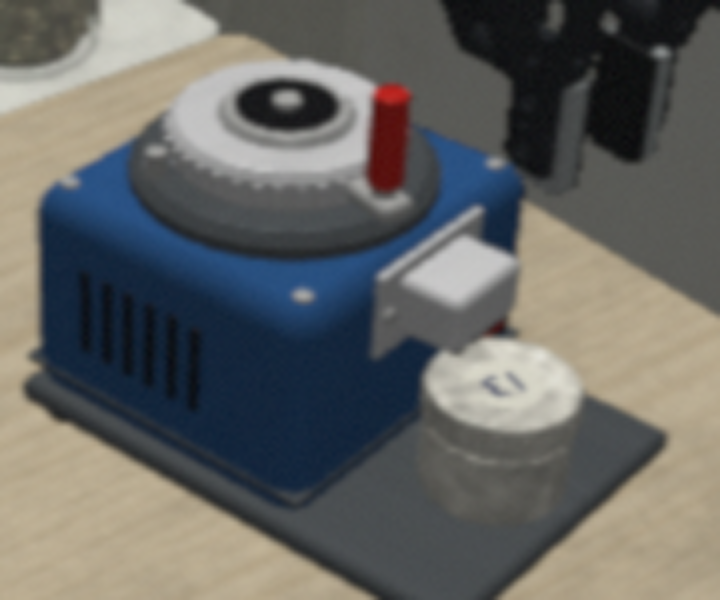

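Run:
```python
from h import *
g=atz("top",345+313/4-.375,170+398/4-.375,.194);g2=atz("scene",310+393/4-.375,170+93/4-.375,.194)
for x in(g,g2):
    d=x[:2]-[.530,-.1418];print(np.hypot(*d),np.degrees(np.arctan2(d[1],d[0]))%360-11.5-75)
print(ctrl.sense()['qd'].round(3)); ctrl.job_done()
```

```text
0.0623441945217889 89.74056099030625
0.06500645407985131 91.55391929898877
[-0.014  0.044  0.026 -0.011 -0.002 -0.006]
the job is handed in; nothing more can be done
```

The adjuster is set three clicks anticlockwise from its clockwise end stop and is resting in that click. I handed the job in at about 9.8 s of the 61 s allowed.

- **End stop:** I straddled the red grip loosely with the jaws and swept the lever clockwise. At the stop the push rose to about 14 N sideways (under 17 N in all) with almost no further advance. The wrist picture showed the lever bar directly beside the steel pin.
- **Three clicks back:** I turned the lever back anticlockwise along the arc. It came to rest free between the jaws with almost no force on the tool, and I then lifted the arm clear.
- **Final angle:** The top camera gives 89.7° from the stop and the scene camera 91.6°, against 90° for three clicks. The two agree within calibration error.
- **Tin:** It shows at the same pixels before and after in both the top and scene pictures, standing under the spout.

No check failed.

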